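Shut and latch the guard gate of a pull tester

ROBOT

A 6-joint arm with a two-finger parallel gripper is mounted at the origin on the work surface. World frame = base frame: x ahead of the robot, y to its left, z up, the work surface at z = 0. Lengths are in mm, angles in rad, forces in N, time in s.
With the tool pointing down it reaches from about 300 to 775 mm from the base axis. Payload 14.6 kg.
Tool frame: the origin (TCP) lies between the finger pads; the fingertips stand 22 mm ahead of it and the grasp point (between the pads) lies 3 mm ahead of it (manip.tcp_to_tips is the distance from the TCP to the fingertips, in mm); y points along the fingers, z is the direction in which the jaws open and shut, and the axes are right-handed (so a half turn about y gives the same grasp; the last joint's range is limited). The gripper opens to 94 mm and grips with 3 to 60 N. Pads are 16 mm wide; open, the fingers measure 119 mm over their backs; the gripper's body (75 mm by 177 mm) begins 78 mm behind the grasp point.
Start: joints at [-1.272, 0.3, 1.521, -0, 1.321, -0.067], TCP at [196.726, -513.603, 227.446] pointing down, gripper open.
Joint ranges: [-3.03, 3.03], [-0.79, 2.21], [0.23, 2.52], [-1.04, 4.18], [0, 3.07], [-2.55, 2.55]. Speed limits (rad/s): [2.22, 2.22, 2.57, 3.14, 3.14, 3.14].

INTERFACE

Orientations are given as [roll, pitch, yaw] about the fixed x, y, z axes, in that order (R = Rz(yaw) Ry(pitch) Rx(roll)).
In Python, from cell import manip gives the robot as it stands.
- The arm moves only by the shell command python3 -m jog 'ROWS' [OPENING] [FORCE]. ROWS is JSON, one flat list of numbers, 6 for each row, row after row: the shift along the tool's x, y, z in mm, then the turn, a rotation vector about the tool's x, y, z in degrees. A call has 1 to 10 rows; each row is the pose to reach, as a shift and turn from the pose commanded when the call began, along the tool's axes at that moment; what a row does not reach only later rows make up. A row lasts 1/12 s, in which the tool goes at most 41.7 mm and 7.16 degrees, less where a joint would pass 70% of its speed; a pose out of reach is approached as far as the arm can. A call with a gripper value outside its range is refused whole. OPENING is the finger opening in mm, from 0 to 94, set as the call begins (- or left out, the last holds). The fingers move at their own pace and stop on an object; FORCE is the grip in N (left out, the last holds). Time passes only in rows, so rows that repeat a pose let the fingers close. It gives the time, the measured TCP pose, the force and the opening at its end, in the units of the state.
- manip.read_state(): the state, without advancing time (a new reading comes with each control period).
- manip.camera(name): name is "scene" or "top" or "wrist"; returns a dict with "img" (400x640x3 uint8, red, green, blue), "intrinsics" (3x3 intrinsics, pixels), "k1" (the pictures are not rectified: a ray, as slopes to the right and down, at radius r is drawn at 1 + k1 r^2 times it, then the intrinsics apply), "origin" and "orientation" of the camera in the world. Camera axes: x right, y down, z forward; pixel columns grow to the right and rows downward; lengths in mm; the calibration is good to about 2 mm. A picture is of the moment at which its call begins. There is no depth.
- manip.sign_off(): hands the job in, once; it reports no verdict.
Trained networks look in a picture, given as the dict that the camera call returned (one of the last four; its "shot" number tells which), for a name from the list of things; names that differ only in an ending like _2 or _b are one class to them, and where a whole thing is asked for, a point or a joint stands for the part that bears it (a point fixed in the world has none). Each returns a list of dicts, best first, with "score" (0 to 1); they miss things now and then, are a little off and sometimes report something else, mostly with a low value. They report only what shows in the picture. A call takes as long as a camera call.
- manip.masks_of(thing, picture): "pixels" (400x640 bool, what is visible of it) and "xy" ([column, row] in pixels, amid what is visible of it).
- manip.tip_of(thing, picture): "xy" ([column, row] in pixels: a listed point, or the origin of a listed thing).
The state is a dict: "clock": time; "joints": joint angles; "qd": joint speeds; "effort": joint torques, N m; "eef_pos": TCP position; "eef_rot": TCP orientation; "wrist_force": force on the tool from outside, world axes, zero at the start; "moment": the same for the moment, N m; "finger_gap": finger opening in mm.
Only numpy, scipy, OpenCV 4.12 (cv2) and the standard library are available. Lean on these libraries where they do the work, as an engineer would, in place of code of your own. Each camera call takes 0.05 s, during which the arm holds its last target.

TASK

The guard gate of the pull tester has been left open. Shut it: press the red latch bar's tray down so that the nose of the bar lifts over the catch, swing the gate fully home, and let the bar drop down behind the tooth of the catch. Leave the other things on the bench where they are.

Things in the scene. Friction and masses are not known exactly. Their poses are not given: they have to be found in the camera images.
- gate (a joint): angle of the guard gate (rad): 0 shut against its stop, growing as it opens to the robot side (clockwise from above), 1.15 at most. Yellow frame, clear panel, 260 mm long from the hinge axis, 16 thick, top edge 143 above the table. Upright hinge; stays where it is left, under 1 N at the tray moves it.
- latch (a joint): tilt of the red latch bar (rad): 0 dropped, level; grows as the nose rises, stop at 0.40; falls back by itself (nose end heavy). Bar 235 mm long, 18 high, 10 thick, on the gate's robot side, see-sawing on a level pin 190 from the hinge axis, 135 above the table. Above 0.16 the nose clears the tooth of the catch; lower, it meets the tooth and the gate stays 0.11 open.
- tray (a point): centre of the floor of the red tray at the bar's hinge-side end: inside 54 mm across the gate x 60 along it, rim 16 above the floor. 80 from the pin, 110 along the gate from the hinge axis, 58 off the gate to the robot side, 136 above the table at rest. About 1 N presses it down (80 x sin(latch), 31 at the stop); shut fingers fit in it and swing the gate by pushing its walls.
- hinge (a point): point on the gate's hinge axis, 135 mm above the table (steel post 22 across, 165 high). Its fixed frame: x from the gate to the tester's bed (the way the gate moves as it comes shut), -y along the shut gate to the catch, z up.
- catch (a point): middle of the gap of the catch, 126 mm above the table (underside of the dropped bar), 298 from the hinge axis along the shut gate. On its robot side a steel tooth (8 thick, 28 wide), back face 7 from this point, top 14 above it; on the far side a dark upright stop. Latched, the gate has up to 0.05 rad of play. Frame as hinge.
- nose (a point): middle of the bar's underside near its nose end, at the part that enters the catch, 108 mm from the pin, 298 from the hinge axis; 126 above the table with the bar dropped. A dark round weight (36 across, 20 thick) sits on the bar between pin and nose.
- mug: bystander, loose, to be left alone: white mug, 80 across, 90 high (mm). Origin at its underside.
- jar: bystander, loose, to be left alone: jar with blue cap, 66 across, 90 high (mm). Origin at its underside.
- weight: bystander, loose, to be left alone: brass weight, 68 across, 80 high (mm). Origin at its underside.
- wrench: bystander, loose, to be left alone: steel wrench 160 long, about 10 thick, flat on the table in front of the tester; the gate (its lower edge 37 above the table) passes over it (mm). Origin at its underside.
- coupon: bystander, loose, to be left alone: flat aluminium test strip 140 x 20 x 6, lying on the tester's bed behind the gate (mm). Origin at its underside.

How it is judged (in metres and radians):
On the way:
1. the nose of the latch bar is raised over the catch's height while the gate is still open (value of joint latch above 0.14 rad and value of joint gate above 0.07 rad), for 0.05 s.
At the end, for the whole second after the job is handed in: The gate is shut (gate below 0.065 rad, which includes its play in the catch) and still, and the latch bar has dropped behind the tooth (latch below 0.05 rad) (value of joint gate below 0.065 rad and value of joint latch below 0.05 rad and velocity of joint gate between -0.05 and 0.05 rad/s); the robot touches nothing.
It fails at once if a bystander is shifted by more than 40 mm (distance of any of mug, jar, weight, wrench, coupon from where it was at the start of the episode above 0.04 m).
It also fails if it takes over 32 s, if anything falls off the work surface, if the arm or the gripper's body presses on something with over 40 N, if the wrist force passes 120 N, or if a joint passes its speed limit or range.

## Working session

There is one attempt and no reset: what is moved stays moved. The work goes in short steps, Python scripts to look and compute and a shell command to move; the robot and the scene stay as the last step left them, time stands still between calls to the robot, and variables do not carry over. Pictures are saved under pics/ and viewed, and the job is handed in when it is done.

```bash
ls; mkdir -p pics
cat > h.py <<'E'
import numpy as np, cv2
from cell import manip
from scipy.spatial.transform import Rotation as R
def rot(o):
    o=np.array(o,float)
    return o if o.shape==(3,3) else R.from_euler('xyz',o).as_matrix()
def ray(p,xy):
    K=np.array(p['intrinsics']);
    D=np.array([p['k1'],0,0,0,0],float)
    u=cv2.undistortPoints(np.array([[xy]],float),K,D)[0,0]
    d=rot(p['orientation'])@np.array([u[0],u[1],1.]); return np.array(p['origin'],float),d/np.linalg.norm(d)
def atz(p,xy,z):
    o,d=ray(p,xy); return o+d*(z-o[2])/d[2]
def proj(p,X):
    c=rot(p['orientation']).T@(np.array(X,float)-np.array(p['origin']))
    u=c[:2]/c[2]; u=u*(1+p['k1']*(u@u)); K=np.array(p['intrinsics']); return (K@[u[0],u[1],1])[:2]
def tri(a):
    A=np.zeros((3,3));b=np.zeros(3)
    for o,d in a:
        M=np.eye(3)-np.outer(d,d);A+=M;b+=M@o
    return np.linalg.solve(A,b)
def save(p,n): cv2.imwrite('pics/'+n+'.png',p['img'][:,:,::-1])
E
python3 - <<'E'
from h import *
Z={'hinge':135,'catch':126,'tray':136,'nose':126,'mug':0,'jar':0,'weight':0,'wrench':0,'coupon':0}
r={}
for c in ['scene','top','wrist']:
    p=manip.camera(c); save(p,c+'0'); print(c,p['origin'],p['orientation'])
    for t in Z:
        q=manip.tip_of(t,p)
        for k in q[:2]: print(t,np.round(k['xy']),round(k['score'],2),np.round(atz(p,k['xy'],Z[t])))
        if q: r.setdefault(t,[]).append(ray(p,q[0]['xy']))
for t in r:
    if len(r[t])>1: print(t,tri(r[t]).round())
print(manip.read_state())
E
```

```text
pics
scene [1372.76062326 -107.92267689  684.33690034] [-2.18406481 -0.01080331  1.40748881]
hinge [360. 198.] 0.56 [628. 113. 135.]
hinge [164. 245.] 0.28 [ 734. -338.  135.]
catch [244. 202.] 0.96 [ 588. -175.  126.]
tray [339. 174.] 0.89 [509.  83. 136.]
nose [275. 163.] 0.79 [405. -89. 126.]
nose [305. 204.] 0.39 [622. -25. 126.]
mug [442. 205.] 0.83 [519. 407.   0.]
jar [165. 246.] 0.92 [ 581. -394.    0.]
weight [174. 212.] 0.67 [ 432. -394.    0.]
wrench [339. 173.] 0.69 [289. 131.   0.]
wrench [306. 205.] 0.68 [457.  -4.   0.]
coupon [318. 237.] 0.72 [607.  10.   0.]
top [ 293.55618141   12.56201959 1387.28011612] [-2.91223002  0.00322227 -1.53173158]
hinge [280. 189.] 0.86 [619. 130. 135.]
catch [402. 212.] 0.84 [ 571. -186.  126.]
tray [300. 235.] 0.65 [499.  72. 136.]
tray [189. 228.] 0.48 [508. 356. 136.]
nose [364. 275.] 0.77 [406. -92. 126.]
mug [190. 229.] 0.96 [526. 392.   0.]
jar [473. 230.] 0.71 [ 555. -407.    0.]
jar [329. 255.] 0.28 [469.  -3.   0.]
weight [466. 277.] 0.56 [ 423. -386.    0.]
wrench [326. 252.] 0.55 [477.   4.   0.]
coupon [333. 177.] 0.9 [696.  
[... 304 characters left out ...]
n [678.  -5.  64.]
{'clock': 1.5, 'joints': array([-1.27157155e+00,  2.99907993e-01,  1.52099268e+00,  3.67228369e-05,
        1.32069396e+00, -6.66059537e-02]), 'qd': array([ 1.08475567e-03, -1.75627905e-04, -8.87327237e-04, -2.29581483e-04,
       -3.27135638e-04, -5.94320143e-05]), 'effort': array([ 1.65069810e-04, -5.31658673e+01, -3.52914727e+01,  7.08643603e-02,
        2.13217281e-02, -4.73666418e-06]), 'eef_pos': array([ 196.74997789, -513.59946731,  227.44429681]), 'eef_rot': array([-1.57079593e+00,  3.56329387e-05, -2.77577101e+00]), 'wrist_force': array([0.88495813, 0.21567166, 0.3847256 ]), 'moment': array([ 0.00682959, -0.00389651, -0.00129476]), 'finger_gap': 94.15749155806446}
```

View pics/top0.png

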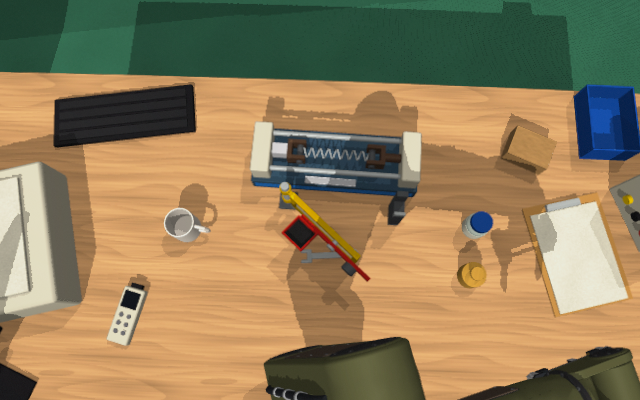

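View pics/scene0.png

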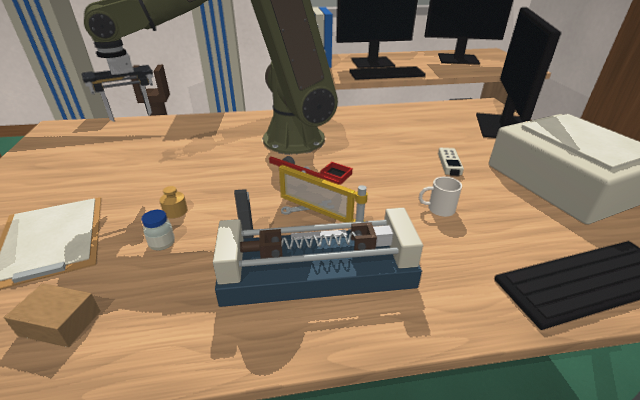

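The top view shows the gate open from the post at (285,187) to (358,262), with the tray at (300,233) and the nose near (368,279). The catch is at (398,210), and the wrench lies under the gate. Next I fit the known geometry to these.

```bash
cat >> h.py <<'E'
from scipy.optimize import least_squares
def pts(v):
    hx,hy,phi,g,b=v
    ex=np.array([np.cos(phi),np.sin(phi)]);ey=np.array([-np.sin(phi),np.cos(phi)])
    d=-ey*np.cos(g)-ex*np.sin(g)       # along gate
    n=-ex*np.cos(g)+ey*np.sin(g)       # robot side
    H=np.array([hx,hy])
    f=lambda q,z:np.r_[q,z]
    return {'hinge':f(H,135),'catch':f(H-298*ey-b*ex,126),'tray':f(H+110*d+58*n,136),'nose':f(H+298*d+b*n,126)}
def fit(obs,v0=(619,125,0.0,0.75,20)):
    # obs: list (pic,name,xy,w)
    fun=lambda v:np.r_[np.concatenate([(proj(p,pts(v)[t])-xy)*w for p,t,xy,w in obs]),(v[4]-20)/5]
    s=least_squares(fun,v0,loss='soft_l1'); return s.x,fun(s.x)
E
python3 - <<'E'
from h import *
obs=[];ps=[]
for c in ['scene','top']:
    p=manip.camera(c)
    ps.append(p)
    for t in ['hinge','catch','tray','nose']:
        q=manip.tip_of(t,p)
        if q and q[0]['score']>.5: obs.append((p,t,np.array(q[0]['xy']),1.))
v,r=fit(obs); print(v.round(3)); print([(o[1],rr) for o,rr in zip(obs,r[:-1].reshape(-1,2).round(1))])
P=pts(v); print({k:x.round() for k,x in P.items()})
for p,n,c in [(ps[1],'top1',(230,150,430,300)),(ps[0],'scene1',(210,140,410,290))]:
    im=cv2.resize(p['img'][c[1]:c[3],c[0]:c[2]],None,fx=4,fy=4,interpolation=cv2.INTER_CUBIC)
    for k,x in P.items():
        u=(proj(p,x)-c[:2])*4; cv2.circle(im,tuple(int(a) for a in u),5,(0,255,255),2)
    u=(proj(p,np.r_[P['hinge'][:2],165])-c[:2])*4; cv2.circle(im,tuple(int(a) for a in u),5,(255,0,255),2)
    cv2.imwrite(f'pics/{n}.png',im[:,:,::-1])
E
```

```text
[ 6.20486e+02  1.15742e+02 -9.20000e-02  6.67000e-01  1.62850e+01]
[('hinge', array([ 1.5, -0.6])), ('catch', array([ 0.5, -1. ])), ('tray', array([-1.6, -0.6])), ('nose', array([-0.8, -0.2])), ('hinge', array([ 1.7, -0.9])), ('catch', array([-0.8, -0.8])), ('tray', array([ 0. , -0.7])), ('nose', array([-0.1,  1.2]))]
{'hinge': array([620., 116., 135.]), 'catch': array([ 577., -180.,  126.]), 'tray': array([503.,  76., 136.]), 'nose': array([404., -89., 126.])}
```

View pics/top1.png

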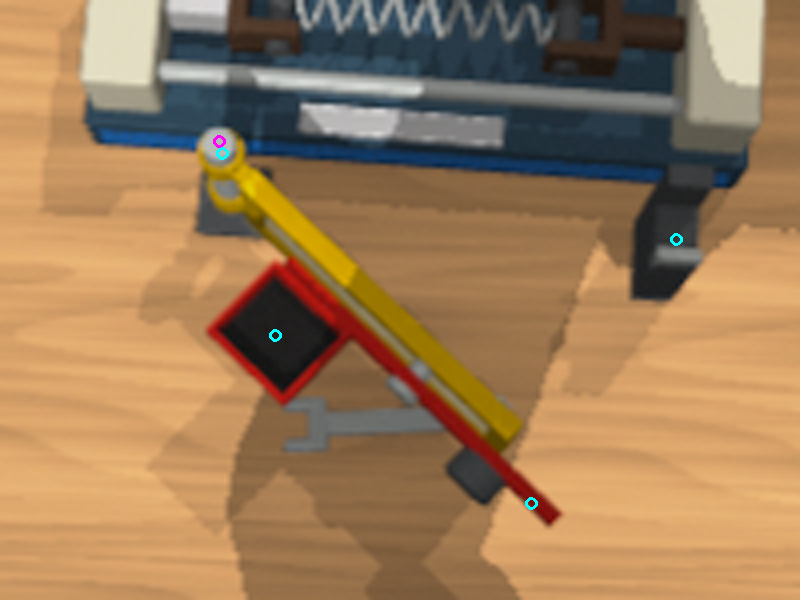

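View pics/scene1.png

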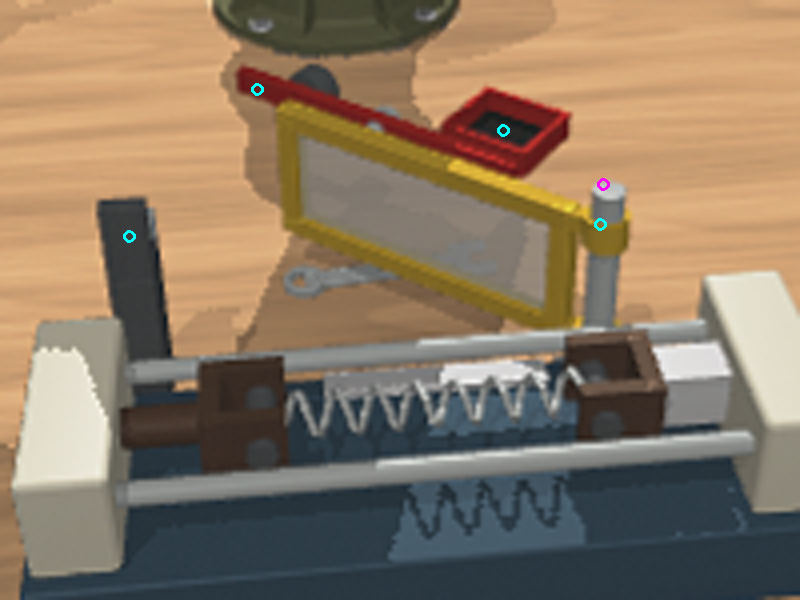

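The fit is consistent: hinge (620,116), gate angle about 0.67 and tray centre (503,76). Every residual is under 2 px. I'll shut the fingers and move to above the tray, turning the tool to line up with it.

```bash
python3 -m jog '[-20,0,-18,0,-4.5,0, -50,0,-44,0,-9,0, -80,0,-71,0,-13.5,0, -110,0,-98,0,-18,0, -140,0,-124,0,-22.5,0, -170,0,-151,0,-27,0, -200,0,-177,0,-31.5,0, -230,0,-204,0,-36,0, -260,0,-231,0,-40.5,0, -290,0,-257,0,-45,0]' 0 20
python3 - <<'E'
from h import *
s=manip.read_state(); M=rot(s['eef_rot']); print(s['clock'],s['eef_pos'],M.round(3).tolist(),s['joints'].round(2),s['finger_gap'])
print(M.T@(np.array([503,76,227.])-s['eef_pos']))
E
```

```text
clock: 2.83
eef_pos: [376.0, -168.0, 227.8]
eef_rot: [-1.57, -0.0, -1.987]
wrist_force: [0.3, -0.7, 0.7]
finger_gap: 30.4
2.8333 [ 376.02679745 -167.95770941  227.77346743] [[-0.404, 0.001, 0.915], [-0.915, -0.0, -0.404], [0.0, -1.0, 0.001]] [-0.51 -0.02  1.88  0.    1.28 -0.09] 30.442182395522494
[-274.45946689    0.77114217   17.5943961 ]
```

```bash
python3 -m jog '[-35,0,2,0,0,0, -70,0,4,0,0,0, -105,0,7,0,0,0, -140,0,9,0,0,0, -175,0,11,0,0,0, -210,0,13,0,0,0, -245,0,16,0,0,0, -274,0,18,0,0,0, -274,0,18,0,0,0, -274,0,18,0,0,0]'
python3 - <<'E'
from h import *
s=manip.read_state(); M=rot(s['eef_rot']); print(s['clock'],s['eef_pos'],M.round(3).tolist(),s['joints'].round(2),s['finger_gap'],s['wrist_force'])
obs=[];ps={}
for c in ['scene','top','wrist']:
    p=manip.camera(c); ps[c]=p; save(p,c+'2')
    for t in ['hinge','catch','tray','nose']:
        q=manip.tip_of(t,p)
        for k in q[:1]: print(c,t,np.round(k['xy']),round(k['score'],2),atz(p,k['xy'],136).round())
E
```

```text
clock: 3.67
eef_pos: [503.8, 74.0, 227.0]
eef_rot: [-1.571, -0.0, -1.988]
wrist_force: [-0.0, -0.3, -0.5]
finger_gap: 0.6
3.6667 [503.75691922  73.99953096 227.03144979] [[-0.405, -0.001, 0.914], [-0.914, -0.0, -0.405], [0.0, -1.0, -0.001]] [ 0.07  0.21  1.64 -0.    1.3   0.49] 0.591748833988127 [-0.03006136 -0.2676752  -0.45661364]
scene hinge [361. 197.] 0.61 [625. 116. 136.]
scene catch [246. 199.] 0.93 [ 591. -169.  136.]
scene tray [336. 174.] 0.86 [510.  74. 136.]
scene nose [274. 160.] 0.92 [409. -91. 136.]
top hinge [287. 188.] 0.75 [622. 113. 136.]
top catch [398. 212.] 0.91 [ 568. -175.  136.]
top nose [363. 272.] 0.93 [412. -90. 136.]
wrist hinge [439.  95.] 0.73 [620. 116. 136.]
wrist catch [489. 192.] 0.65 [632.  31. 136.]
wrist tray [316. 210.] 0.61 [502.  73. 136.]
```

View pics/wrist2.png

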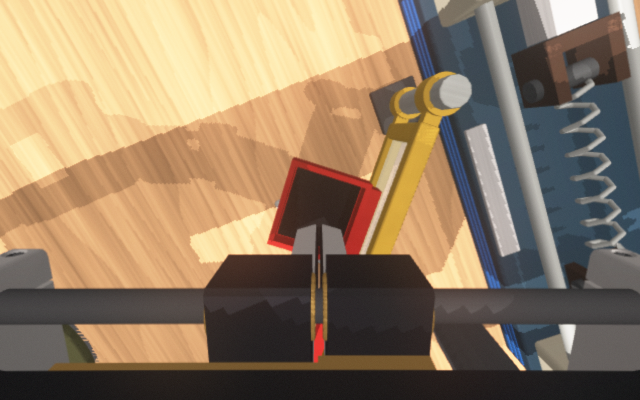

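View pics/scene2.png

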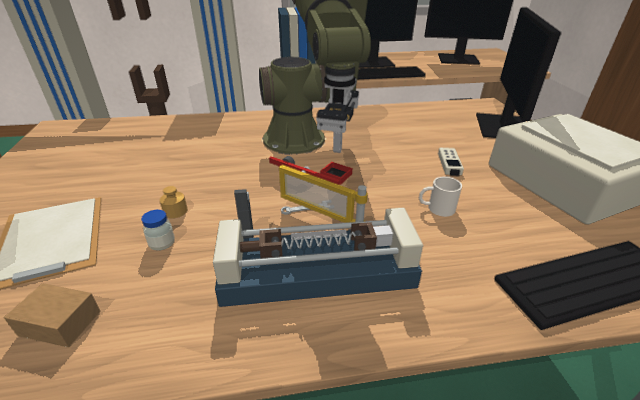

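The wrist view shows the fingers over the tray, whose outer rim corners are at (293,158), (381,186) and (268,243), with the post at (455,88). I'll refit using all three cameras.

```bash
cat > m.py <<'E'
from h import *
import sys
obs=[]
def go(name,v0=(619,118,-0.09,0.66,17),cams=('scene','top','wrist')):
    for c in cams:
        p=manip.camera(c); save(p,c+name)
        for t in ['hinge','catch','tray','nose']:
            if c=='wrist' and t=='catch': continue
            q=manip.tip_of(t,p)
            if q and q[0]['score']>.5: obs.append((p,t,np.array(q[0]['xy']),1. if c!='wrist' else .3))
    v,r=fit(obs,v0); print(v.round(3)); print([(o[1],rr.tolist()) for o,rr in zip(obs,r[:-1].reshape(-1,2).round(1))])
    print({k:x.round() for k,x in pts(v).items()}); return v,p
E
python3 - <<'E'
from m import *
v,p=go('3')
C=[atz(p,x,152)[:2] for x in [(293,158),(381,186),(268,243)]]
print(np.round(C),np.round((C[1]+C[2])/2,1), np.linalg.norm(C[1]-C[0]),np.linalg.norm(C[2]-C[0]))
E
```

```text
[623.528 117.192  11.822  12.576  20.275]
[('catch', [-0.3, -1.3]), ('tray', [-0.7, -1.7]), ('nose', [-1.9, 3.2]), ('hinge', [-1.7, -0.5]), ('catch', [30.9, 95.2]), ('nose', [-1.2, 0.2]), ('hinge', [2.3, -0.6]), ('tray', [-0.1, -1.2])]
{'hinge': array([624., 117., 135.]), 'catch': array([407., -88., 126.]), 'tray': array([506.,  77., 136.]), 'nose': array([405., -86., 126.])}
[[505. 119.]
 [555.  74.]
 [460.  68.]] [507.4  71.2] 67.222377402847 67.67105300989664
```

The phi value in this fit is a wrong branch caused by a bad catch detection. The tray and hinge do agree with the first fit, and the tool is over the tray's middle at about (504,74). I'll descend and press.

```bash
python3 -m jog '[0,15,0,0,0,0, 0,30,0,0,0,0, 0,45,0,0,0,0, 0,58,0,0,0,0, 0,63,0,0,0,0, 0,68,0,0,0,0, 0,72,0,0,0,0, 0,76,0,0,0,0, 0,76,0,0,0,0]'
python3 - <<'E'
from h import *
p=manip.camera('wrist');save(p,'wrist4')
p=manip.camera('scene');save(p,'scene4')
cv2.imwrite('pics/scene4z.png',cv2.resize(p['img'][120:270,210:410],None,fx=4,fy=4,interpolation=cv2.INTER_CUBIC)[:,:,::-1])
E
```

```text
clock: 5.87
eef_pos: [503.7, 73.0, 151.2]
eef_rot: [-1.571, 0.0, -1.99]
wrist_force: [0.3, 0.1, 1.0]
finger_gap: 0.2
```

View pics/wrist4.png

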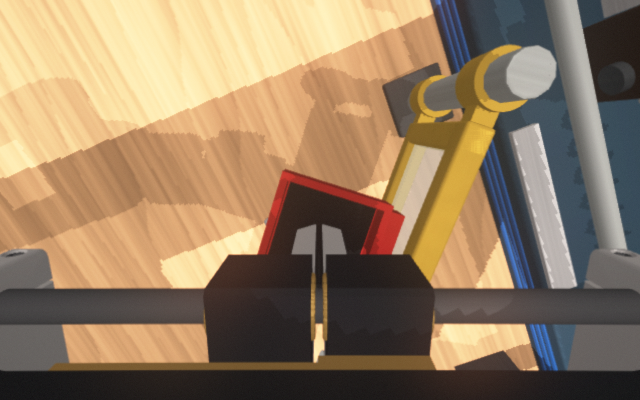

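View pics/scene4z.png

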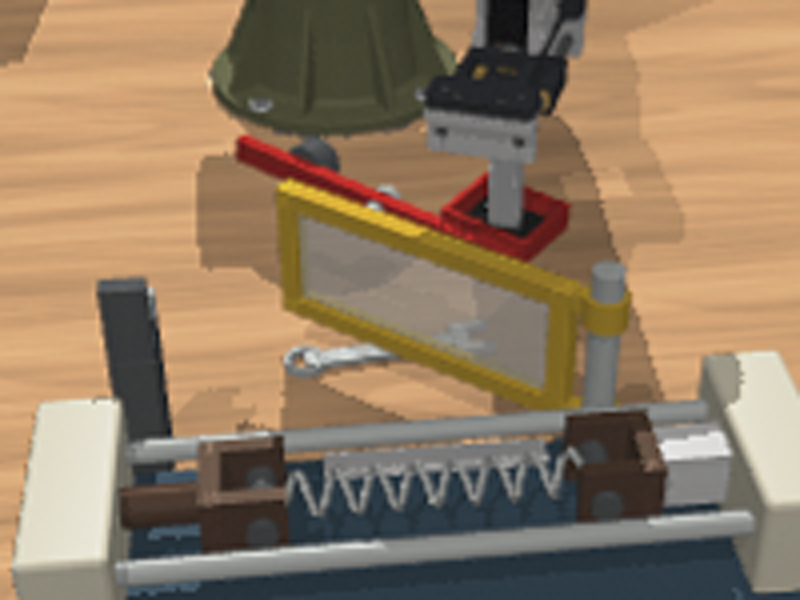

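The fingers are inside the tray, about centred, with 1 N of contact and the nose starting to rise. I'll press another 14 mm.

```bash
python3 -m jog '[0,4,0,0,0,0, 0,8,0,0,0,0, 0,11,0,0,0,0, 0,14,0,0,0,0, 0,14,0,0,0,0]'
python3 - <<'E'
from h import *
p=manip.camera('scene');save(p,'scene5')
cv2.imwrite('pics/scene5z.png',cv2.resize(p['img'][120:270,210:410],None,fx=4,fy=4,interpolation=cv2.INTER_CUBIC)[:,:,::-1])
print(manip.read_state()['wrist_force'])
for z in (126,140,150,155,160,165): print(z,atz(p,manip.tip_of('nose',p)[0]['xy'],z).round())
E
```

```text
clock: 6.38
eef_pos: [503.5, 73.0, 136.7]
eef_rot: [-1.572, -0.0, -1.99]
wrist_force: [1.2, 0.0, 0.4]
finger_gap: 0.7
[-0.6265883  -0.53445549  0.94380919]
126 [347. -85. 126.]
140 [373. -85. 140.]
150 [392. -86. 150.]
155 [401. -86. 155.]
160 [410. -86. 160.]
165 [419. -86. 165.]
```

View pics/scene5z.png

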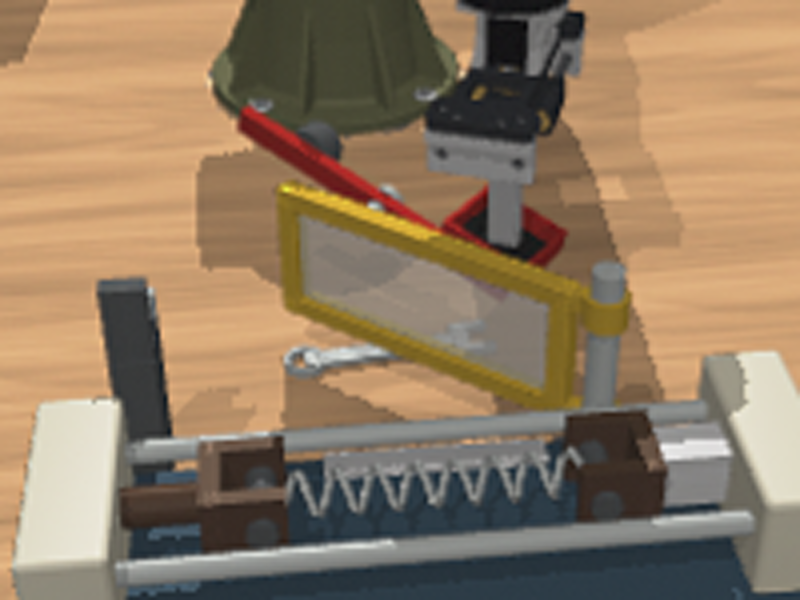

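The nose has risen about 31 mm, so latch ≈ 0.29. Next I compute the arc for the swing.

Run:
```python
from h import *
s=manip.read_state(); M=rot(s['eef_rot'])
def T(g,o): 
    v=(621,116,-.092,g,17); P=pts(v)
    ex=np.array([np.cos(-.092),np.sin(-.092)]);ey=np.array([-ex[1],ex[0]]);d=-ey*np.cos(g)-ex*np.sin(g);n=-ex*np.cos(g)+ey*np.sin(g)
    return P['tray'][:2]+d*3-n*o
print(s['eef_pos'],T(.667,0))
for g in [.667,.6,.55,.5,.45,.4,.35,.3,.25,.2,.15,.1,.05,0,-.05]:
    t=T(g,14); print(g,t.round(1),(M.T@np.r_[t-s['eef_pos'][:2],0]).round(1))
```

```text
[503.75152853  73.07105448 137.61157611] [501.15339704  73.93110699]
0.667 [511.3  64.3] [ 4.9  0.  10.5]
0.6 [515.   57.1] [10.   0.  16.8]
0.55 [518.1  51.8] [13.5  0.  21.7]
0.5 [521.4  46.8] [16.8  0.  26.9]
0.45 [525.   41.9] [19.8  0.  32.1]
0.4 [528.8  37.2] [22.5  0.  37.5]
0.35 [532.9  32.7] [25.   0.  43.1]
0.3 [537.2  28.4] [27.2  0.  48.7]
0.25 [541.7  24.3] [29.1  0.  54.5]
0.2 [546.3  20.4] [30.7  0.  60.3]
0.15 [551.2  16.8] [32.   0.  66.2]
0.1 [556.2  13.5] [33.   0.  72.2]
0.05 [561.5  10.4] [33.8  0.  78.2]
0 [566.8   7.5] [34.2  0.  84.3]
-0.05 [572.3   4.9] [34.3  0.  90.4]
```

```bash
python3 -m jog '[5,0,10,0,0,0, 10,0,17,0,0,0, 13,0,22,0,0,0, 17,0,27,0,0,0, 20,0,32,0,0,0, 22,0,38,0,0,0, 25,0,43,0,0,0, 27,0,49,0,0,0, 29,0,54,0,0,0, 29,0,54,0,0,0]'
python3 - <<'E'
from h import *
for c,b in (('scene',(210,120,410,270)),('top',(230,150,430,300))):
    p=manip.camera(c)
    cv2.imwrite(f'pics/{c}6z.png',cv2.resize(p['img'][b[1]:b[3],b[0]:b[2]],None,fx=4,fy=4,interpolation=cv2.INTER_CUBIC)[:,:,::-1])
    for t in ('nose','catch'): print(c,t,[(np.round(k['xy']),round(k['score'],2),atz(p,k['xy'],155 if t=='nose' else 126).round()) for k in manip.tip_of(t,p)])
E
```

```text
clock: 7.57
eef_pos: [541.9, 23.8, 137.4]
eef_rot: [-1.57, -0.0, -1.991]
wrist_force: [0.7, -1.4, 1.1]
finger_gap: 0.5
scene nose [(array([249., 175.]), 0.73, array([ 511., -159.,  155.]))]
scene catch [(array([241., 198.]), 0.59, array([ 574., -182.,  126.]))]
top nose [(array([394., 232.]), 0.88, array([ 513., -162.,  155.]))]
top catch [(array([399., 213.]), 0.64, array([ 569., -179.,  126.]))]
```

View pics/scene6z.png

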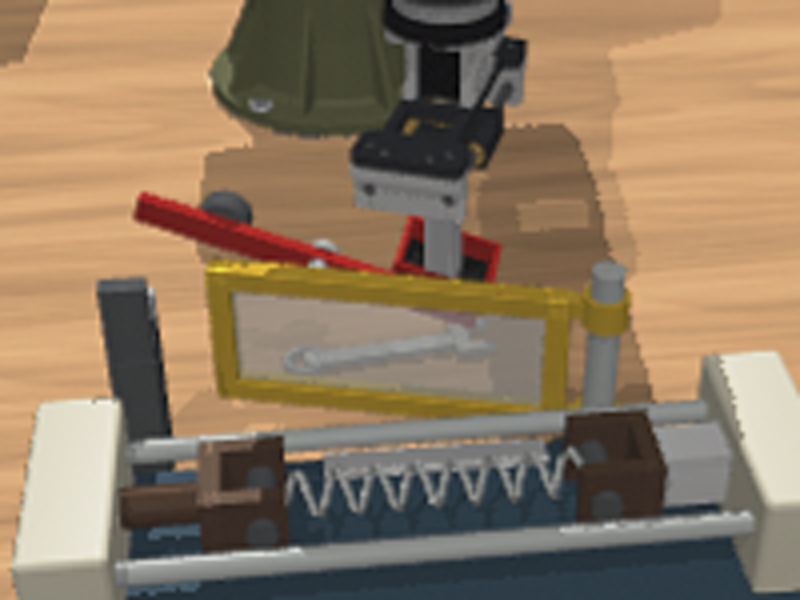

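View pics/top6z.png

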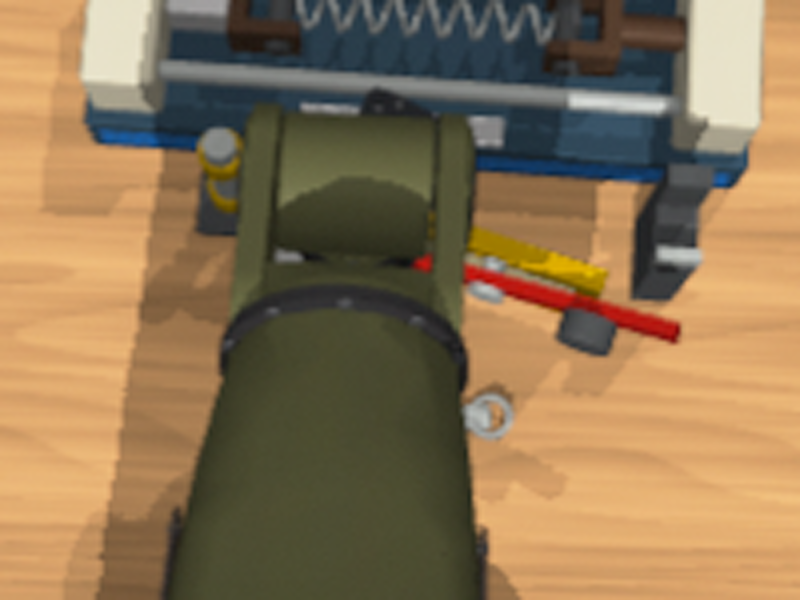

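The gate follows, now about 0.21 open with the nose still high (bar end at (680,330), catch at (680,255) in the zoomed top view). I'll continue to home.

```bash
python3 -m jog '[1,0,5,0,0,0, 3,0,11,0,0,0, 4,0,17,0,0,0, 5,0,23,0,0,0, 5,0,28,0,0,0, 5,0,28,0,0,0]'
python3 - <<'E'
from h import *
for c,b in (('scene',(210,120,410,270)),('top',(230,150,430,300))):
    p=manip.camera(c)
    cv2.imwrite(f'pics/{c}7z.png',cv2.resize(p['img'][b[1]:b[3],b[0]:b[2]],None,fx=4,fy=4,interpolation=cv2.INTER_CUBIC)[:,:,::-1])
    for t in ('nose','catch'): print(c,t,[(np.round(k['xy']),round(k['score'],2),atz(p,k['xy'],155 if t=='nose' else 126).round()) for k in manip.tip_of(t,p)])
E
```

```text
clock: 8.37
eef_pos: [565.6, 7.9, 137.4]
eef_rot: [-1.57, -0.0, -1.991]
wrist_force: [0.3, -0.7, 1.0]
finger_gap: 0.7
scene nose [(array([243., 191.]), 0.72, array([ 584., -175.,  155.]))]
scene catch [(array([245., 200.]), 0.56, array([ 583., -173.,  126.]))]
top nose [(array([399., 205.]), 0.83, array([ 583., -175.,  155.]))]
top catch [(array([401., 213.]), 0.96, array([ 569., -184.,  126.]))]
```

View pics/scene7z.png

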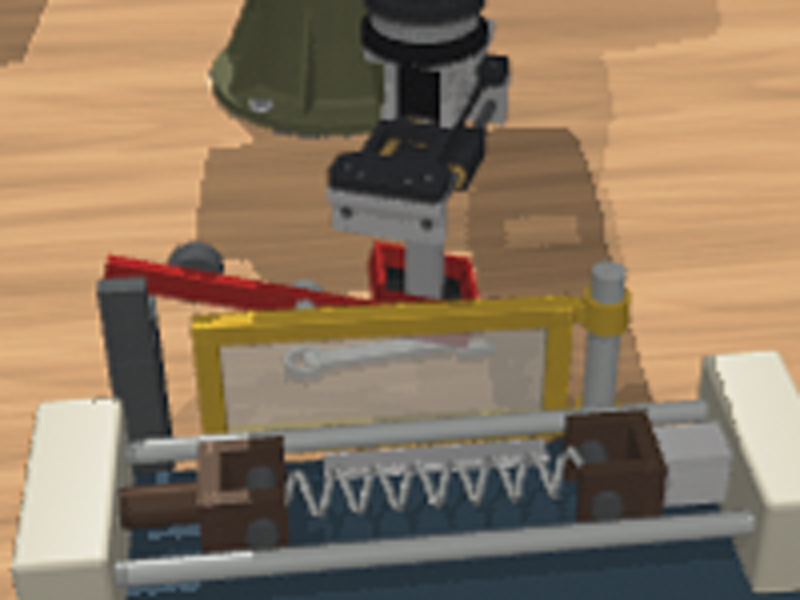

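View pics/top7z.png

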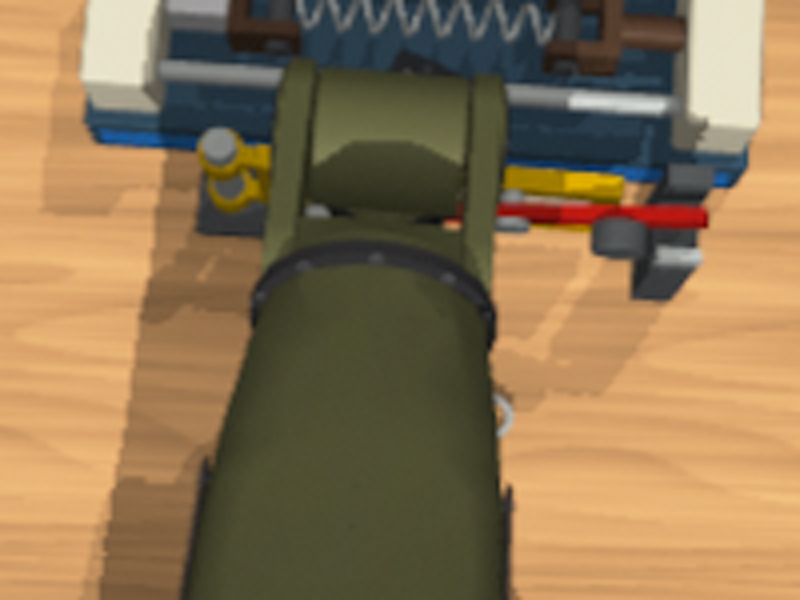

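The gate is near shut, with the nose over the catch and no stop force yet. I'll nudge on in 2 mm steps until the stop shows in the force.

```bash
python3 -m jog '[-1,0,2,0,0,0, -1,0,2,0,0,0]'; python3 -m jog '[-1,0,2,0,0,0, -1,0,2,0,0,0]'
```

```text
clock: 8.83
eef_pos: [567.1, 8.7, 137.5]
eef_rot: [-1.571, 0.0, -1.99]
wrist_force: [0.9, 0.9, 1.8]
finger_gap: 0.4
clock: 9.0
eef_pos: [569.4, 8.8, 137.4]
eef_rot: [-1.571, 0.0, -1.99]
wrist_force: [-0.0, 0.0, 1.6]
finger_gap: 0.6
```

```bash
python3 -m jog '[-1,0,2,0,0,0, -1,0,2,0,0,0]'; python3 -m jog '[-1,0,2,0,0,0, -1,0,2,0,0,0]'
```

```text
clock: 9.17
eef_pos: [571.0, 8.8, 137.1]
eef_rot: [-1.572, -0.001, -1.99]
wrist_force: [-3.9, -1.2, 1.7]
finger_gap: 0.4
clock: 9.33
eef_pos: [571.7, 8.7, 136.3]
eef_rot: [-1.577, -0.003, -1.99]
wrist_force: [-13.6, -2.0, 1.9]
finger_gap: 0.5
```

The force has reached 13.6 N, so the gate is at its stop. I'll back off 3 mm to relax it, then lift slowly so the bar drops.

```bash
python3 -m jog '[1,0,-3,0,0,0, 1,-3,-3,0,0,0, 1,-7,-3,0,0,0, 1,-11,-3,0,0,0, 1,-15,-3,0,0,0, 1,-19,-3,0,0,0, 1,-23,-3,0,0,0, 1,-27,-3,0,0,0, 1,-27,-3,0,0,0]'
python3 - <<'E'
from h import *
for c,b in (('scene',(210,120,410,270)),('top',(230,150,430,300))):
    p=manip.camera(c)
    cv2.imwrite(f'pics/{c}8z.png',cv2.resize(p['img'][b[1]:b[3],b[0]:b[2]],None,fx=4,fy=4,interpolation=cv2.INTER_CUBIC)[:,:,::-1])
    for t in ('nose','catch'): print(c,t,[(np.round(k['xy']),round(k['score'],2),atz(p,k['xy'],126).round()) for k in manip.tip_of(t,p)])
E
```

```text
clock: 10.08
eef_pos: [570.9, 9.2, 165.5]
eef_rot: [-1.569, 0.001, -1.99]
wrist_force: [-0.7, -0.0, 0.2]
finger_gap: 0.4
scene nose [(array([245., 203.]), 0.96, array([ 594., -174.,  126.]))]
scene catch [(array([243., 197.]), 0.61, array([ 568., -177.,  126.])), (array([246., 201.]), 0.46, array([ 586., -171.,  126.]))]
top nose [(array([398., 207.]), 0.61, array([ 585., -177.,  126.]))]
top catch [(array([402., 214.]), 0.84, array([ 567., -186.,  126.]))]
```

View pics/scene8z.png

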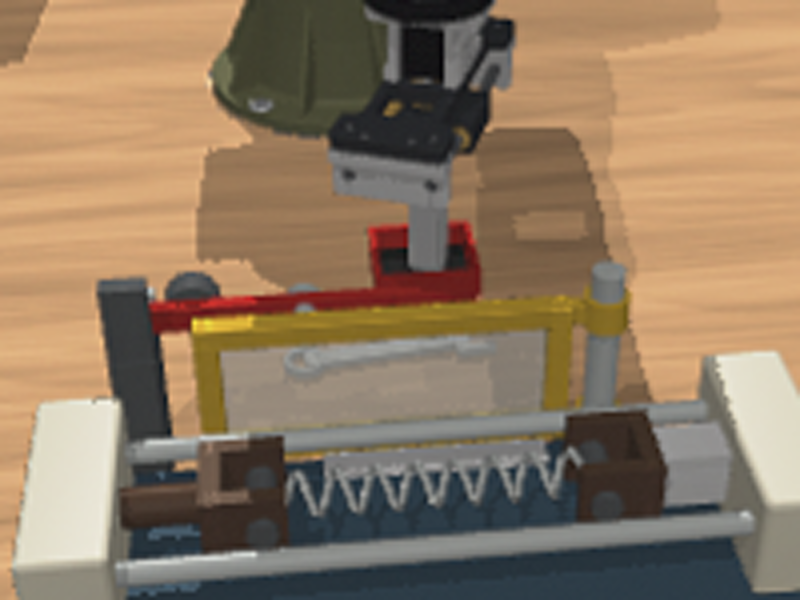

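View pics/top8z.png

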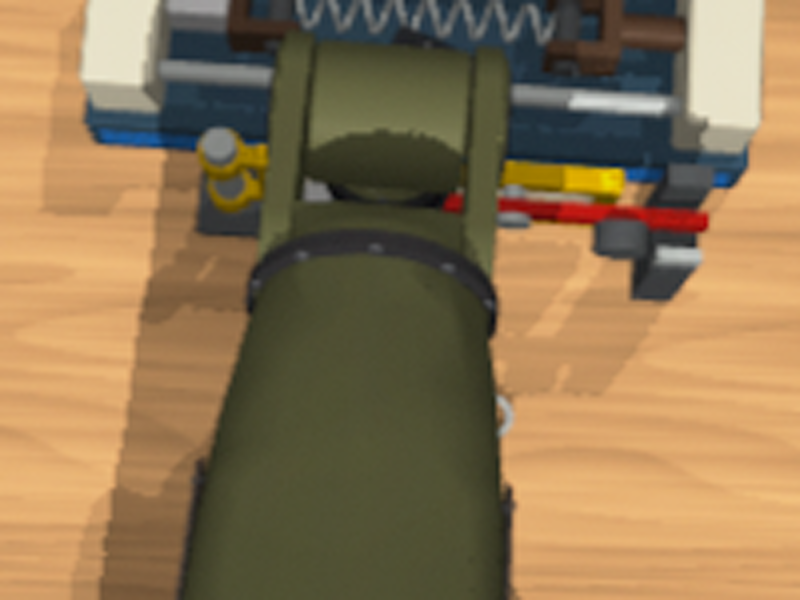

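The bar has dropped level and lies beyond the steel tooth (tooth at (680,255), nose at (700,222) in the zoomed top view). I'll ease 2 mm off the wall, lift clear and check again.

```bash
python3 -m jog '[1,0,-2,0,0,0, 1,-10,-2,0,0,0, 1,-25,-2,0,0,0, 1,-45,-2,0,0,0, 1,-65,-2,0,0,0, 1,-85,-2,0,0,0, 1,-100,-2,0,0,0, 1,-100,-2,0,0,0]'; python3 -m jog '[0,-2,-25,0,0,0, 0,-5,-55,0,0,0, 0,-5,-85,0,0,0, 0,-5,-115,0,0,0, 0,-5,-140,0,0,0, 0,-5,-140,0,0,0, 0,-5,-140,0,0,0]'
python3 - <<'E'
from h import *
for c,b in (('scene',(210,120,410,270)),('top',(230,150,430,300))):
    p=manip.camera(c); save(p,c+'9')
    cv2.imwrite(f'pics/{c}9z.png',cv2.resize(p['img'][b[1]:b[3],b[0]:b[2]],None,fx=4,fy=4,interpolation=cv2.INTER_CUBIC)[:,:,::-1])
    for t in ('nose','catch','tray'): print(c,t,[(np.round(k['xy']),round(k['score'],2),atz(p,k['xy'],136 if t=='tray' else 126).round()) for k in manip.tip_of(t,p)])
for g in(0,.03,.06,.11): print(g,{k:x.round() for k,x in pts((621,116,-.092,g,17)).items()})
print(manip.read_state()['wrist_force'])
E
```

```text
clock: 11.05
eef_pos: [569.1, 9.1, 268.4]
eef_rot: [-1.566, 0.002, -1.99]
wrist_force: [0.9, -0.2, 0.5]
finger_gap: -0.0
clock: 11.63
eef_pos: [439.9, 66.5, 269.5]
eef_rot: [-1.57, 0.0, -1.989]
wrist_force: [0.3, -0.6, -0.5]
finger_gap: 0.4
scene nose [(array([246., 201.]), 0.72, array([ 587., -170.,  126.]))]
scene catch [(array([243., 199.]), 0.84, array([ 578., -178.,  126.]))]
scene tray [(array([320., 184.]), 0.84, array([554.,  23., 136.]))]
top nose [(array([401., 208.]), 0.95, array([ 582., -185.,  126.]))]
top catch []
top tray [(array([327., 213.]), 0.93, array([560.,   7., 136.]))]
0 {'hinge': array([621, 116, 135]), 'catch': array([ 577., -179.,  126.]), 'tray': array([553.,  12., 136.]), 'nose': array([ 577., -179.,  126.])}
0.03 {'hinge': array([621, 116, 135]), 'catch': array([ 577., -179.,  126.]), 'tray': array([550.,  14., 136.]), 'nose': array([ 568., -178.,  126.])}
0.06 {'hinge': array([621, 116, 135]), 'catch': array([ 577., -179.,  126.]), 'tray': array([547.,  16., 136.]), 'nose': array([ 559., -176.,  126.])}
0.11 {'hinge': array([621, 116, 135]), 'catch': array([ 577., -179.,  126.]), 'tray': array([542.,  20., 136.]), 'nose': array([ 545., -173.,  126.])}
[ 0.14169109 -0.14820898  0.84555322]
```

View pics/scene9z.png

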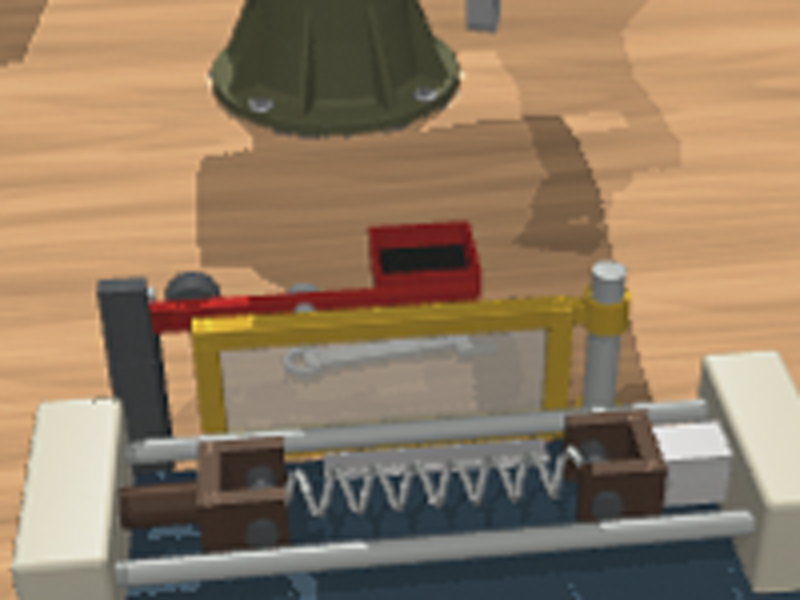

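View pics/top9z.png

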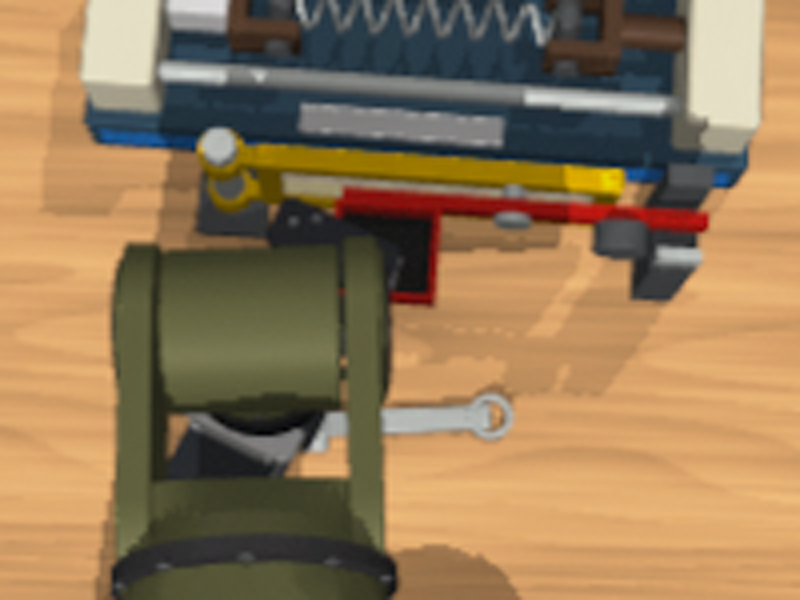

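The gate lies parallel to the tester's edge, the bar is level with its nose past the tooth, and the arm is clear. I'm handing in.

```bash
python3 -c "
from cell import manip
print(manip.sign_off()); print(manip.read_state()['clock'])"
```

```text
the job is handed in; nothing more can be done
None
the job is handed in; nothing more can be done
```

The gate is shut and latched, and I handed the job in at about 12 s of the 32 s allowed. With the fingers shut, I pressed the tray down until the latch was at about 0.29 rad. I then swung the gate home from about 0.67 rad to its stop, backed off, and lifted so the bar dropped behind the tooth.

**Last checks:**
- **Gate and latch:** the last pictures show the gate parallel to the tester, the bar level and its nose past the tooth. The nose is at about x 582–587, where a fully shut gate puts it at 577. At 0.06 rad open it would be at 559.
- **Forces:** the highest wrist force I read was about 14 N, when the gate met its stop. At hand-in the arm was well clear and the wrist force was about zero.
- **Bystanders:** I saw no contact with any of them. The wrench is the only one I looked at in the final close-ups, and it looks unmoved. I did not measure the positions of the others again.

**Disagreements:** one three-camera fit gave a wrong gate direction because the network misdetected the catch, so I kept the first fit. At the end the network found no catch in the top picture, and the two cameras' tray positions differed by up to 16 mm. For the final state I went by the close-up pictures and the nose position.

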